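# Seat a plug-in card with its two locking levers

### The job

Take the spare plug-in card out of its stand and set it upright in the slot of the rack so that it rests on the stiff contacts between the two open red levers, and let go of it. Then swing both red levers inward so that they, not your hand on the card, drive both ends of the card down until each comes to its firm stop; the depth of that stop differs from rack to rack, so feel for it, pressing a lever with no more than about 25 N. Do not jam the card, and leave the things lying round about where they are.

Things in the scene. Friction and masses are not known exactly. Their poses are not given: they have to be found in the camera images.
- rack: Fixed backplane rack: dark base plate 100 x 206 x 8 mm with a grey slotted housing, guide posts and two red levers. Origin: centre of its underside on the table; x across the slot, y along the slot (left lever at +y), z up.
- slot (a point): Centre of the slot's mouth, 44 mm above the table. The slot is 12.5 mm wide (x) and 129 mm long (y); the card is 10 mm thick and 124 mm wide there.
- guide (a point): Centre of the top of the guide, 106 mm above the table: four aluminium posts, 19 to 29 mm either side of the centre along y, carry the 12.5 mm gap up to 95 mm and flare to 24 mm at 106 mm.
- contacts (a point): Middle of the slot at the height (32 mm) of the tops of two brass contact blocks 53 mm either side. The card first rests on them. About 18 N on each drives it down, with steady friction, no spring back, until the card's foot meets a hard stop 4 to 13 mm lower. The stop's depth is drawn anew each time, alike at both ends, and not reported: it is felt as a firm rise of force.
- lever_left (a joint): Angle of the red lever (body lever_left) at the rack's +y end, rad. 0: in, handle leaning 0.5 rad inward of upright; grows as the handle swings outward and down, to 1.27 (least -0.18). From 1.07 up it is clear of the card's way. With the card on the contacts it meets the card's shoulder near 0.42; with the card home it reads -0.13 to 0.30 by the depth of the stop. Stays where it is left.
- lever_right (a joint): The same for the red lever (body lever_right) at the rack's -y end; it too grows outward (towards -y) and down.
- pivot_left (a point): Axis of the left lever, along the rack's x, 82 mm from the rack's middle and 64 mm above the table. A nose 26 mm long (tip radius 4 mm) points level inward at joint 0 and presses the card's shoulder down.
- pivot_right (a point): Axis of the right lever, likewise.
- tab_left (a point): Centre of the ribbed red thumb bar (12 mm thick, 26 mm long along the rack's x) at the end of the left lever's 66 mm handle. Pushed inward from outside along its arc, slowly, it takes up to 2 N until the nose meets the card, 6 to 10 N while the contacts give, then some 8 N more per mm at the stop; 12 to 20 N there is fully home.
- tab_right (a point): The same for the right lever. Push on the bar itself; lower down the handle takes more force.
- card: The plug-in card, 10 mm thick (x), 110 mm tall, 0.25 kg. Origin: centre of its lower edge; y along its width, z up. Foot: 124 mm wide, up to 38 mm above the lower edge, ending in level shoulders on which the lever noses press; above it the card is 64 mm wide. The top 30 mm are a plain aluminium bar to be gripped across the 10 mm thickness. It starts upright in the stand.
- card_center (a point): Centre of the card, 55 mm above its lower edge.
- card_foot_left (a point): Lower edge of the card, 59.5 mm to its +y side.
- card_foot_right (a point): Lower edge of the card, 59.5 mm to its -y side.
- stand: Fixed grey stand in which the card waits: tray 138 mm long (y) with an upright pocket 34 mm tall, inner 13.5 x 128 mm, foot 80 mm wide. Origin: centre of the underside; the card's lower edge stands 5 mm above the table in it.
- tape_center (a point): Centre of a roll of yellowish tape, 104 mm across, 25 mm high, lying on the table. Leave alone.
- mouse_center (a point): Centre of a black computer mouse, 107 x 76 x 39 mm. Leave alone.
- dome_center (a point): Centre of a light metal dome part, 60 mm across, 30 mm high. Leave alone.
- flange_center (a point): Centre of a turned metal flange, 54 mm across, 51 mm high. Leave alone.
Things that resemble listed ones, but are neither listed nor needed, are in the scene too. There is more than one size of the card; the job needs the larger.

How it is judged:
By the outcome, as a careful person would: the job done as asked, in the order asked, and still so for the second after the job is handed in, with the robot touching nothing.
It also fails if it takes over 72 s, if anything falls off the work surface, if the arm or the gripper's body presses on something with over 40 N, if the wrist force passes 120 N, or if a joint passes its speed limit or range.

### The arm

A 7-joint arm with a two-finger parallel gripper is mounted at the origin on a cart in front of the work surface, level with it; the furniture and walls round the work are solid. World frame = base frame: x ahead of the robot, y to its left, z up, the work surface at z = 0. Lengths are in m, angles in degrees, forces in N, time in s.
With the tool pointing down it reaches from about 0.425 to 0.875 m from the base axis. Payload 4.7 kg.
Tool frame: the origin (TCP) lies at the very end of the fingers, on their centre line; the grasp point (between the pads) lies 19 mm behind it (env.grasp_offset is the distance from the TCP to the grasp point, in m); z points along the fingers, y is the line along which they close (so a half turn about z gives the same grasp; the last joint's range is limited). The gripper opens to 87 mm and grips with 3 to 60 N. Pads are 19 mm wide; open, the fingers measure 117 mm over their backs; the gripper's body (75 mm by 190 mm) begins 51 mm behind the grasp point.
Start: joints at [75.178, 18.392, -4.016, 83.108, 1.295, 78.541, -3.26], TCP at [0.175, -0.626, 0.223] pointing down, gripper open.
Joint ranges: [-163.93, 163.93], [-17.29, 119.83], [-79.2, 71.16], [3.27, 140.29], [-89.18, 269.18], [5.43, 117.66], [-154.24, 154.24]. Speed limits (degrees/s): [147.25, 147.25, 180, 180, 180, 180, 180].

### API

Orientations are given as [roll, pitch, yaw] about the fixed x, y, z axes, in that order (R = Rz(yaw) Ry(pitch) Rx(roll)).
In Python, from cell import env gives the robot as it stands. The module is installed in compiled form; this text tells all that it offers.
- The arm moves only by the tool drive_tool, never from a script. Its argument "moves" is one flat list of numbers, 5 for each row, row after row: the shift along the tool's x, y, z in units of 40 mm (1.0 is 40 mm), then the turn about the tool's z in units of 10 degrees (1.0 is 10 degrees), then the finger opening in mm, from 0 to 87. A call has 1 to 5 rows; each row is the pose to reach, as a shift and turn from the pose commanded when the call began, along the tool's axes at that moment; what a row does not reach only later rows make up. A row lasts 1/8 s, in which the tool goes at most 62.5 mm and 10.7 degrees, less where a joint would pass 70% of its speed; a pose out of reach is approached as far as the arm can. A call with a gripper value outside its range is refused whole. The fingers move at their own pace and stop on an object; "squeeze" is the grip in N (left out, the last holds). Time passes only in rows, so rows that repeat a pose let the fingers close. It gives the time, the measured TCP pose, the force, the opening and the grip force at its end, in the units of the state.
- env.get_obs(): the state, without advancing time (a new reading comes with each control period).
- env.read_camera(name): name is "scene" or "top" or "wrist"; returns (picture, depth): 400x640x3 uint8, red, green, blue; 400x640 float32, m along the optical axis (not along the pixel's ray), 0 where there is no reading.
- env.camera_model(name): a dict with "K" (3x3 intrinsics, pixels), "rvec" (rotation vector, rad) and "tvec" (3), from world to camera coordinates, as OpenCV has them; the wrist camera has in their place "tool_from_camera" (4x4, takes a point from camera to tool coordinates, whose origin is the TCP and whose axes are the flange's). Camera axes: x right, y down, z forward; pixel columns grow to the right and rows downward; lengths in m; the calibration is good to about 2 mm. A picture is of the moment at which its call begins: read the wrist's pose just before it. camera_model takes no time and is no camera call.
- env.sign_off(): hands the job in; it is judged then, once.
The state is a dict: "time_s": time; "qpos": joint angles; "joint_velocities": joint speeds; "effort": joint torques, N m; "tool_pos": TCP position; "tool_rot": TCP orientation; "force": force on the tool from outside, world axes, zero at the start; "wrist_torque": the same for the moment, N m; "grip_width": finger opening in m; "grasp_force": force on a finger pad.
Only numpy, scipy, OpenCV 4.12 (cv2) and the standard library are available. Lean on these libraries where they do the work, as an engineer would, in place of code of your own. Each camera call takes 0.05 s, during which the arm holds its last target. There are 200 camera calls.

## Working session

There is one attempt and no reset: what is moved stays moved. The work goes in short steps, Python scripts to look and compute and a tool call to move; the robot and the scene stay as the last step left them, time stands still between calls to the robot, and variables do not carry over. Pictures are saved under pics/ and viewed, at most 10 in all, crops included, and the job is handed in when it is done.

Besides the shell and the picture viewer there is one more tool, called after "Request:" in YAML: its name, and indented under it one key for each argument. drive_tool: Moves the arm, as the interface text tells. Its arguments: {"type":"object","properties":{"moves":{"type":"array","items":{"type":"number"}},"squeeze":{"type":"number"}},"required":["moves"]}

```bash
mkdir -p pics; cat > h.py <<'E'
import numpy as np, cv2
from cell import env
from scipy.spatial.transform import Rotation as R
def shot(n):
    o=env.get_obs(); im,d=env.read_camera(n); m=env.camera_model(n); K=np.array(m['K'])
    if n=='wrist':
        T=np.eye(4);T[:3,:3]=R.from_euler('xyz',o['tool_rot'],degrees=True).as_matrix();T[:3,3]=o['tool_pos']
        W=T@np.array(m['tool_from_camera'])
    else:
        r=cv2.Rodrigues(np.array(m['rvec'],float))[0];t=np.array(m['tvec'],float).ravel()
        W=np.eye(4);W[:3,:3]=r.T;W[:3,3]=-r.T@t
    return im,d,K,W
def cloud(d,K,W):
    v,u=np.mgrid[:d.shape[0],:d.shape[1]]
    p=np.stack([(u-K[0,2])/K[0,0]*d,(v-K[1,2])/K[1,1]*d,d],-1)
    return p@W[:3,:3].T+W[:3,3]
def ray(u,v,z,K,W):
    r=W[:3,:3]@np.array([(u-K[0,2])/K[0,0],(v-K[1,2])/K[1,1],1]); return W[:3,3]+r*(z-W[2,3])/r[2]
def save(n,im): cv2.imwrite('pics/'+n+'.png',im[...,::-1])
E
python3 - <<'E'
from h import *
print(env.get_obs())
for n in('top','scene'):
    s=shot(n);save(n,s[0]);np.savez(n,im=s[0],d=s[1],K=s[2],W=s[3]);print(n,s[2],s[3])
E
```

```text
{'time_s': 0.0, 'qpos': array([75.17981682, 18.43996649, -4.01557426, 83.17588882,  1.29560806,
       78.53917577, -3.25958651]), 'joint_velocities': array([ 0.00907357,  0.08278248,  0.0536343 , -0.05456693,  0.03342728,
       -0.0193685 , -0.02510241]), 'effort': array([-4.01010084e-04, -4.91291678e+01, -4.04357566e-01, -3.12533784e+01,
       -6.40283804e-02,  4.34727164e-02,  1.67546686e-04]), 'tool_pos': array([ 0.17490338, -0.62545242,  0.22144258]), 'tool_rot': array([-1.79890246e+02,  6.29089648e-03,  1.56305362e+01]), 'force': array([-0.01429785,  0.2828434 , -0.6137374 ]), 'wrist_torque': array([0.01217047, 0.03104706, 0.04781659]), 'grasp_force': 0.0, 'grip_width': 0.08716443784329761}
top [[410.57083835   0.         318.69581678]
 [  0.         410.57083835 200.12042137]
 [  0.           0.           1.        ]] [[ 0.01049932 -0.98802102  0.15396174  0.37710046]
 [-0.99975954 -0.01333658 -0.01740706  0.08129163]
 [ 0.01925186 -0.15374196 -0.98792347  1.15339819]
 [ 0.          0.          0.          1.        ]]
scene [[504.48465078   0.         314.75446494]
 [  0.         504.48465078 193.95172951]
 [  0.           0.           1.        ]] [[ 0.38821535 -0.38169908  0.83880549 -0.83621569]
 [-0.92122701 -0.13595016  0.36449739 -0.50882086]
 [-0.02509258 -0.91423376 -0.40440944  0.76794171]
 [ 0.          0.          0.          1.        ]]
```

View pics/top.png

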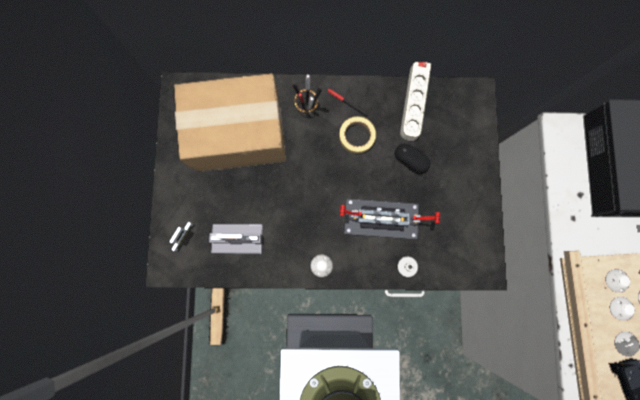

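View pics/scene.png

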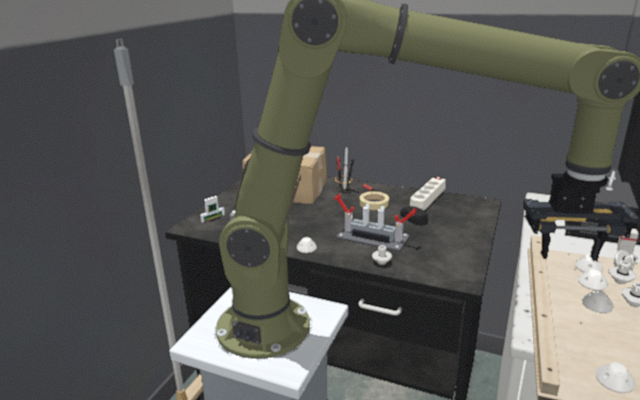

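The top view shows the rack at (382,218) with its red levers at (345,212) and (430,217). The stand with a card is at (237,238), and a smaller look-alike is at (180,236). The tape is at (357,134), the mouse at (412,157), the dome at (321,265) and the flange at (407,267). In the scene view the stand is hidden behind the arm.

Candidates for the card are (237,238), upright in the grey stand, and (180,236), smaller and elsewhere. I choose the one in the stand and will check it with sizes and a crop.

```bash
python3 - <<'E'
from h import *
f=np.load('top.npz');im,d,K,W=[f[k] for k in('im','d','K','W')]
P=cloud(d,K,W);hsv=cv2.cvtColor(im,cv2.COLOR_RGB2HSV)
a=cv2.resize(im[195:265,160:270],None,fx=5,fy=5,interpolation=cv2.INTER_CUBIC)
b=cv2.resize(im[190:245,330:445],None,fx=4.78,fy=4.78,interpolation=cv2.INTER_CUBIC)[:260,:550]
save('crop',np.vstack([a[:330],b]))
def rect(m,lab):
    p=P[m];
    if len(p)<5: print(lab,len(p));return
    r=cv2.minAreaRect(p[:,:2].astype(np.float32));print(lab,len(p),np.round(r[0],4),np.round(r[1],3),round(r[2],1),'z',np.round(np.percentile(p[:,2],[5,50,95]),3))
def win(u0,v0,u1,v1):
    m=np.zeros(d.shape,bool);m[v0:v1,u0:u1]=1;return m&(d>0)
z=P[...,2]
A=win(203,215,270,262);rect(A&(z>.09),'card top');rect(A&(z>.025)&(z<.045),'pocket');rect(A&(z>.003)&(z<.02),'tray')
B=win(165,215,200,255);rect(B&(z>.01),'small');rect(B&(z>.04),'small top')
red=(hsv[...,1]>150)&((hsv[...,0]<8)|(hsv[...,0]>172))&(hsv[...,2]>80)
rect(win(330,190,375,240)&red,'redL');rect(win(400,190,445,240)&red,'redR')
C=win(330,190,425,245)
rect(C&(z>.004)&(z<.014)&~red,'base');rect(C&(z>.1),'posts');rect(C&(z>.035)&(z<.05),'housing')
for n,w in(('dome',(305,250,335,280)),('flange',(392,250,425,282)),('mouse',(390,140,432,175)),('tape',(335,113,380,156))): rect(win(*w)&(z>.012),n)
rect(win(170,70,290,170)&(z>.05),'box');rect(win(290,70,325,115)&(z>.03),'pens')
E
```

```text
card top 118 [0.4448 0.2886] [0.01  0.064] 0.5 z [0.106 0.113 0.116]
pocket 259 [0.4447 0.2892] [0.022 0.139] 0.7 z [0.029 0.033 0.042]
tray 561 [0.4461 0.2845] [0.173 0.127] 89.7 z [0.003 0.005 0.008]
small 213 [0.4483 0.4369] [0.009 0.084] 59.9 z [0.016 0.04  0.075]
small top 108 [0.4482 0.4369] [0.009 0.044] 59.9 z [0.043 0.069 0.076]
redL 88 [ 0.5246 -0.017 ] [0.042 0.058] 8.3 z [0.024 0.118 0.125]
redR 124 [ 0.5004 -0.235 ] [0.032 0.097] 15.1 z [-0.002  0.103  0.12 ]
base 1253 [ 0.511  -0.1006] [0.154 0.242] 0.3 z [0.004 0.007 0.012]
posts 98 [ 0.5095 -0.0673] [0.154 0.03 ] 85.3 z [0.101 0.114 0.124]
housing 357 [ 0.5053 -0.1148] [0.18  0.033] 86.5 z [0.037 0.042 0.047]
dome 248 [0.3717 0.0524] [0.047 0.05 ] 24.1 z [0.013 0.021 0.03 ]
flange 307 [ 0.3731 -0.1814] [0.051 0.052] 88.5 z [0.019 0.024 0.049]
mouse 678 [ 0.6788 -0.2041] [0.108 0.056] 51.4 z [0.016 0.032 0.038]
tape 499 [ 0.7468 -0.0465] [0.103 0.098] 0.4 z [0.016 0.022 0.026]
box 8808 [0.7481 0.2981] [0.206 0.268] 8.1 z [0.093 0.148 0.152]
pens 348 [0.837  0.1024] [0.064 0.065] 41.3 z [0.036 0.094 0.147]
```

View pics/crop.png

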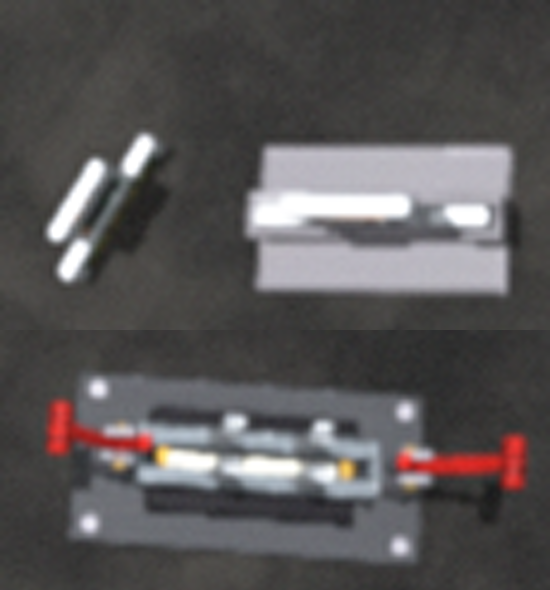

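The crop shows a wide white bar in the grey stand. Its 64 × 10 mm top at z 0.115 matches the large card. The loose one on the left is only 76 mm tall. Both levers look open.

```bash
cat > plan.py <<'E'
import sys
from h import *
def plan(wps):
    o=env.get_obs();p=np.array(o['tool_pos']);r=R.from_euler('xyz',o['tool_rot'],degrees=True);y=o['tool_rot'][2]
    print('now',np.round(p,4),np.round(o['tool_rot'],2),'t',round(o['time_s'],2),'F',np.round(o['force'],1))
    for w in wps:
        s=r.inv().apply(np.array(w[:3])-p)/.04;t=-(w[3]-y)/10
        print(w,'shift',np.round(s,3),'turn',round(t,3),'rows>=',round(max(np.linalg.norm(s)*40/62.5,abs(t)/1.07),1))
        p=np.array(w[:3]);r=R.from_euler('xyz',[180,0,w[3]],degrees=True);y=w[3]
if __name__=='__main__': plan(eval(sys.argv[1]))
E
python3 plan.py '[(.40,-.45,.29,50),(.51,-.22,.29,80),(.51,-.1,.29,90)]'
```

```text
now [ 0.1749 -0.6255  0.2216] [-179.9     0.     15.63] t 0.1 F [-0.2 -0.1  0.3]
(0.4, -0.45, 0.29, 50) shift [ 6.601 -2.712 -1.706] turn -3.437 rows>= 4.7
(0.51, -0.22, 0.29, 80) shift [ 6.172 -1.589 -0.   ] turn -3.0 rows>= 4.1
(0.51, -0.1, 0.29, 90) shift [ 2.954 -0.521 -0.   ] turn -1.0 rows>= 1.9
```

Request:
drive_tool:
  moves: [1.3,-0.5,-0.5,-0.7,87,2.6,-1.1,-0.9,-1.4,87,4,-1.6,-1.2,-2.1,87,5.3,-2.2,-1.5,-2.8,87,6.6,-2.7,-1.7,-3.4,87]

```text
time_s: 0.72
tool_pos: [0.4015, -0.4494, 0.291]
tool_rot: [180.0, 0.0, 49.8]
force: [0.2, -0.1, 0.1]
grip_width: 0.0871
grasp_force: 0.0
```

Request:
drive_tool:
  moves: [1.2,-0.3,0,-0.6,87,2.5,-0.6,0,-1.2,87,3.7,-1,0,-1.8,87,5,-1.3,0,-2.4,87,6.2,-1.6,0,-3,87]

```text
time_s: 1.35
tool_pos: [0.5126, -0.2185, 0.2903]
tool_rot: [-180.0, 0.0, 79.9]
force: [0.8, 0.4, 0.9]
grip_width: 0.0871
grasp_force: 0.0
```

Request:
drive_tool:
  moves: [1,-0.2,0,-0.4,87,2,-0.4,0,-0.8,87,3,-0.5,0,-1,87,3,-0.5,0,-1,87,3,-0.5,0,-1,87]

```text
time_s: 1.98
tool_pos: [0.5139, -0.0992, 0.2907]
tool_rot: [180.0, 0.1, 89.6]
force: [-0.1, -0.1, -0.3]
grip_width: 0.0869
grasp_force: 0.0
```

```bash
python3 - <<'E'
from h import *
o=env.get_obs();print(o['tool_pos'],o['tool_rot'],o['qpos'],o['time_s'])
s=shot('wrist');save('w1',s[0]);np.savez('w1',im=s[0],d=s[1],K=s[2],W=s[3]);print(s[2],s[3])
E
```

```text
[ 0.51388208 -0.09917839  0.2906582 ] [1.79994878e+02 7.08732304e-02 8.95916687e+01] [ 41.9547466    3.14612637 -35.13887077  93.79786272   1.8917502
  83.61890086   6.23830671] 1.975
[[301.40892779   0.         318.52561201]
 [  0.         301.40892779 198.89438257]
 [  0.           0.           1.        ]] [[ 9.99968432e-01 -7.56637408e-03 -2.42572052e-03  5.14808039e-01]
 [-7.94569707e-03 -9.52456711e-01 -3.04570320e-01 -1.40210570e-02]
 [-5.90081313e-06  3.04579979e-01 -9.52486764e-01  4.53825693e-01]
 [ 0.00000000e+00  0.00000000e+00  0.00000000e+00  1.00000000e+00]]
```

View pics/w1.png

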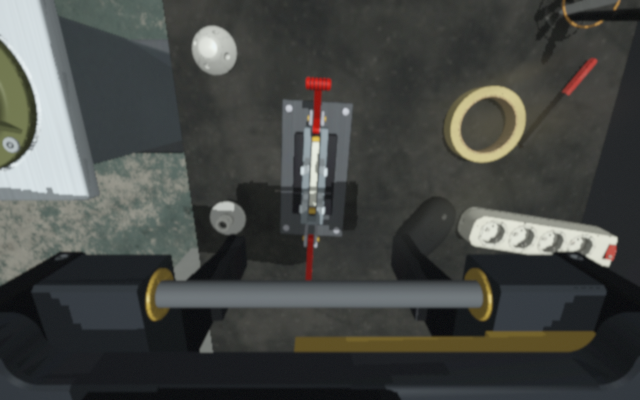

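The wrist view shows the rack at the middle. Its corner screws are near (289,108), (345,110), (285,228) and (336,231). The left tab is at (318,84), the slot runs along (315,140–215), and the right lever is partly hidden below (310,275).

```bash
python3 - <<'E'
from h import *
f=np.load('w1.npz');im,d,K,W=[f[k] for k in('im','d','K','W')]
P=cloud(d,K,W);z=P[...,2];g=cv2.cvtColor(im,cv2.COLOR_RGB2GRAY)
# screws: bright blobs near the seen pixels -> centroid -> plane z=.009
S=[]
for u,v in((289,108),(345,110),(285,228),(336,231)):
    w=g[v-6:v+7,u-6:u+7].astype(float);m=np.where(w>np.percentile(w,80),w-np.percentile(w,50),0);yy,xx=np.mgrid[-6:7,-6:7]
    c=(u+(m*xx).sum()/m.sum(),v+(m*yy).sum()/m.sum());p=ray(*c,.010,K,W);S.append(p);print(np.round(c,1),np.round(p,4))
S=np.array(S);print('centre',S.mean(0));a=(S[0]+S[1]-S[2]-S[3])[:2];print('y axis yaw',np.degrees(np.arctan2(-a[0],a[1])),'len',np.linalg.norm(a)/2)
win=np.zeros(d.shape,bool);win[70:300,265:365]=1
def rect(m,l):
    p=P[m&win];r=cv2.minAreaRect(p[:,:2].astype(np.float32));print(l,len(p),np.round(r[0],4),np.round(r[1],3),round(r[2],1),np.round(np.median(p,0),4))
hsv=cv2.cvtColor(im,cv2.COLOR_RGB2HSV);red=(hsv[...,1]>150)&((hsv[...,0]<8)|(hsv[...,0]>172))&(hsv[...,2]>60)
rect((z>.005)&(z<.012)&~red,'base');rect((z>.098)&(z<.112)&~red,'posts');rect((z>.04)&(z<.047)&~red,'housing')
up=np.zeros_like(red);up[70:92]=1;rect(red&up&(z>.1),'tabL');rect(red&~up,'levers')
yy,xx=np.where((z>.098)&(z<.112)&~red&win);print(np.round(P[yy,xx][::max(1,len(yy)//14)],4))
f=np.load('top.npz');im,d,K,W=[f[k] for k in('im','d','K','W')];P=cloud(d,K,W)
hsv=cv2.cvtColor(im,cv2.COLOR_RGB2HSV);red=(hsv[...,1]>150)&((hsv[...,0]<8)|(hsv[...,0]>172))&(hsv[...,2]>80)
for u0,u1 in((330,350),(432,445)):
    m=red.copy();m[:195]=0;m[235:]=0;m[:,:u0]=0;m[:,u1:]=0;p=P[m];print('top tab',len(p),np.median(p,0),p.min(0),p.max(0), ray(*np.argwhere(m).mean(0)[::-1],.118,K,W))
E
```

```text
[288.5 107.7] [ 0.4725 -0.0207  0.01  ]
[345.3 111. ] [ 0.5525 -0.0258  0.01  ]
[285.6 227.4] [ 0.4608 -0.2033  0.01  ]
[336.  231.2] [ 0.5412 -0.2104  0.01  ]
centre [ 0.50672934 -0.11503795  0.01      ]
y axis yaw -3.591320141741114 len 0.18402726489991458
base 4820 [ 0.5067 -0.114 ] [0.206 0.1  ] 86.4 [ 0.505  -0.0927  0.0088]
posts 233 [ 0.5063 -0.1193] [0.227 0.031] 86.9 [ 0.5033 -0.0952  0.1059]
housing 989 [ 0.5069 -0.1114] [0.178 0.033] 86.4 [ 0.504  -0.1083  0.0447]
tabL 315 [ 0.5143 -0.0015] [0.025 0.025] 88.4 [0.5144 0.0041 0.1241]
levers 530 [ 0.5054 -0.1351] [0.264 0.01 ] 85.9 [ 0.5081 -0.0472  0.092 ]
[[ 0.5175 -0.0063  0.1089]
 [ 0.4949 -0.0857  0.1067]
 [ 0.4994 -0.0876  0.1033]
 [ 0.5183 -0.0891  0.103 ]
 [ 0.5206 -0.0892  0.108 ]
 [ 0.523  -0.0908  0.1064]
 [ 0.496  -0.0926  0.1081]
 [ 0.5206 -0.0942  0.107 ]
 [ 0.5144 -0.1342  0.0987]
 [ 0.4948 -0.1347  0.1046]
 [ 0.497  -0.1378  0.0996]
 [ 0.5144 -0.1388  0.1009]
 [ 0.5181 -0.1379  0.1071]
 [ 0.5205 -0.1392  0.107 ]
 [ 0.5168 -0.1418  0.107 ]]
top tab 68 [0.51303516 0.00132632 0.11990298] [ 0.50023378 -0.01660842 -0.00427345] [0.54433029 0.00903864 0.12574009] [0.51308808 0.00070576 0.118     ]
top tab 65 [ 0.49883895 -0.23856605  0.11702366] [ 0.48602694 -0.27834151 -0.00576874] [ 0.52792395 -0.22937896  0.12141622] [ 0.49830853 -0.23727992  0.118     ]
```

```bash
python3 plan.py '[(.445,.19,.26,90.5)]'
```

```text
now [ 0.5138 -0.0999  0.2905] [-1.7999e+02  5.0000e-02  8.9520e+01] t 2.02 F [ 0.4 -0.3 -0.2]
(0.445, 0.19, 0.26, 90.5) shift [ 7.232 -1.781  0.757] turn -0.098 rows>= 4.8
```

Request:
drive_tool:
  moves: [1.4,-0.4,0.1,0,87,2.9,-0.7,0.3,0,87,4.3,-1.1,0.4,0,87,5.8,-1.4,0.6,-0.1,87,7.2,-1.8,0.7,-0.1,87]

```text
time_s: 2.65
tool_pos: [0.4439, 0.1902, 0.2623]
tool_rot: [180.0, 0.0, 90.5]
force: [0.4, -0.4, 0.0]
grip_width: 0.0867
grasp_force: 0.0
```

Request:
drive_tool:
  moves: [0,0,0,0,50,0,0,0,0,50,0,0,0,0,50]

```text
time_s: 3.02
tool_pos: [0.4448, 0.1875, 0.2624]
tool_rot: [-180.0, 0.0, 90.4]
force: [-0.2, 0.0, 0.0]
grip_width: 0.0647
grasp_force: 0.0
```

```bash
python3 - <<'E'
from h import *
im,d,K,W=shot('wrist');np.savez('w2',im=im,d=d,K=K,W=W);P=cloud(d,K,W);z=P[...,2]
win=np.abs(P[...,0]-.445)<.06;win&=np.abs(P[...,1]-.289)<.08
for n,a,b in(('top',.105,.125),('shoulder',.036,.05),('pocket',.028,.0365)):
    m=win&(z>a)&(z<b)&(d>0);p=P[m];r=cv2.minAreaRect(p[:,:2].astype(np.float32));print(n,len(p),np.round(r[0],4),np.round(r[1],3),round(r[2],1),np.round(np.median(p,0),4), np.round(p.min(0),4),np.round(p.max(0),4))
from plan import plan
plan([(.445,.289,.20,90.5),(.445,.289,.084,90.5)])
E
```

```text
top 759 [0.4457 0.2906] [0.01  0.063] 0.7 [0.4459 0.2924 0.1159] [0.4409 0.259  0.1123] [0.451  0.3222 0.1185]
shoulder 439 [0.4463 0.2916] [0.134 0.022] 89.9 [0.4457 0.285  0.0437] [0.4352 0.2247 0.036 ] [0.4574 0.3585 0.0464]
pocket 1087 [0.4461 0.2917] [0.023 0.137] 0.4 [0.4467 0.2998 0.0348] [0.4341 0.2232 0.0293] [0.458  0.3601 0.0365]
now [0.4447 0.1877 0.2624] [-1.7999e+02  1.0000e-02  9.0410e+01] t 3.08 F [0.4 0.4 0.4]
(0.445, 0.289, 0.2, 90.5) shift [2.532 0.026 1.561] turn -0.009 rows>= 1.9
(0.445, 0.289, 0.084, 90.5) shift [ 0.  -0.   2.9] turn -0.0 rows>= 1.9
```

Request:
drive_tool:
  moves: [1.3,0,0,0,50,2.55,0.02,0.3,0,50,2.55,0.02,1.6,0,50,2.55,0.02,3,0,50,2.55,0.02,4.45,0,50]

```text
time_s: 3.7
tool_pos: [0.4448, 0.2903, 0.0828]
tool_rot: [179.9, 0.0, 90.5]
force: [1.0, -0.8, 0.2]
grip_width: 0.0502
grasp_force: 0.0
```

Request:
drive_tool:
  moves: [0,0,0,0,50,0,0,0,0,0,0,0,0,0,0,0,0,0,0,0,0,0,0,0,0]
  squeeze: 30

```text
time_s: 4.32
tool_pos: [0.4442, 0.2918, 0.0855]
tool_rot: [179.9, -0.0, 90.6]
force: [-0.7, -0.4, -0.2]
grip_width: 0.0183
grasp_force: 0.0
```

Request:
drive_tool:
  moves: [0,0,0,0,0,0,0,0,0,0,0,0,0,0,0]

```text
time_s: 4.7
tool_pos: [0.444, 0.2917, 0.0849]
tool_rot: [180.0, 0.0, 90.6]
force: [-0.3, -0.5, 3.9]
grip_width: 0.0098
grasp_force: 29.9
```

Request:
drive_tool:
  moves: [0,0,-0.5,0,0,0,0,-1.3,0,0,0,0,-2.4,0,0,0,0,-3.6,0,0,0,0,-4.6,0,0]

```text
time_s: 5.32
tool_pos: [0.4425, 0.2921, 0.2708]
tool_rot: [-180.0, 0.0, 90.7]
force: [0.5, 1.2, -3.4]
grip_width: 0.0096
grasp_force: 29.9
```

```bash
python3 plan.py '[(.5067,-.1145,.265,86.4)]'
```

```text
now [0.4425 0.2921 0.2708] [-179.99    0.     90.7 ] t 5.33 F [ 0.5  1.2 -3.4]
(0.5067, -0.1145, 0.265, 86.4) shift [-10.184   1.48    0.144] turn 0.43 rows>= 6.6
```

Request:
drive_tool:
  moves: [-1,0.1,0,0,0,-2.2,0.3,0,0.1,0,-3.4,0.5,0,0.2,0,-4.6,0.7,0,0.3,0,-5.8,0.9,0,0.4,0]

```text
time_s: 5.95
tool_pos: [0.4813, 0.0593, 0.269]
tool_rot: [-180.0, 0.0, 86.7]
force: [0.6, 0.2, -1.8]
grip_width: 0.0098
grasp_force: 30.0
```

Request:
drive_tool:
  moves: [-1.2,0.1,0,0,0,-2.4,0.2,0.1,0,0,-3.4,0.4,0.1,0,0,-4.2,0.5,0.1,0,0,-4.4,0.5,0.1,0,0]

```text
time_s: 6.58
tool_pos: [0.4909, -0.1185, 0.2644]
tool_rot: [-179.9, -0.1, 86.5]
force: [-0.1, 0.5, -2.7]
grip_width: 0.0102
grasp_force: 30.0
```

```bash
python3 - <<'E'
from h import *
im,d,K,W=shot('wrist');np.savez('w3',im=im,d=d,K=K,W=W);save('w3',im)
o=env.get_obs();print(o['tool_pos'],o['tool_rot'],o['time_s'])
im,d,K,W=shot('top');np.savez('t3',im=im,d=d,K=K,W=W)
E
```

```text
[ 0.49098071 -0.11810289  0.26442957] [-1.79922482e+02 -4.52856576e-02  8.65063839e+01] 6.625
```

View pics/w3.png

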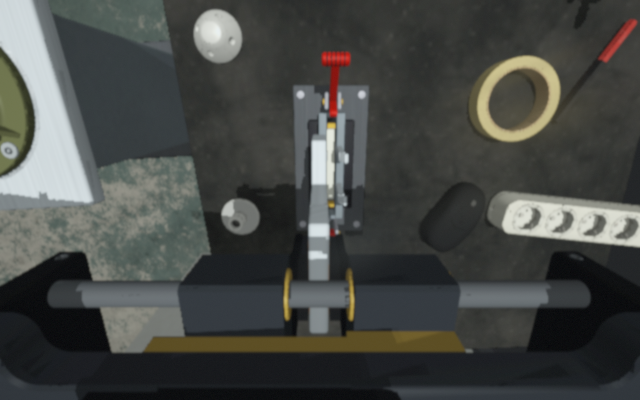

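The card hangs in the gripper at (319,140–330), left of the slot at (331,125–205), so it needs to move about 16 mm in +x. The left lever is open at (336,60).

```bash
python3 - <<'E'
from h import *
f=np.load('w3.npz');im,d,K,W=[f[k] for k in('im','d','K','W')]
P=cloud(d,K,W);z=P[...,2]
def rect(m,l):
    p=P[m&(d>0)]
    if len(p)<5: print(l,len(p));return
    r=cv2.minAreaRect(p[:,:2].astype(np.float32));print(l,len(p),np.round(r[0],4),np.round(r[1],3),round(r[2],1),np.round(p.min(0),4),np.round(p.max(0),4))
u,v=np.meshgrid(np.arange(640),np.arange(400))
c=(u>300)&(u<340)&(v>120)&(v<345)
rect(c&(z>.205)&(z<.235),'shoulder');rect(c&(z>.17)&(z<.205),'footfaces');rect(c&(z>.26)&(z<.31),'cardtop')
for vv in range(130,180,6): 
    m=c&(v==vv)&(z>.15);print(vv,np.round(P[m][[0,-1]],4).tolist() if m.any() else 0)
b=(u>285)&(u<375)&(v>80)&(v<240)
rect(b&(z>.005)&(z<.012),'base');rect(b&(z>.04)&(z<.047),'hous');rect(b&(z>.098)&(z<.112),'posts')
g=cv2.cvtColor(im,cv2.COLOR_RGB2GRAY)
for x,y in((301,94),(362,95),(302,224),(357,226)):
    w=g[y-6:y+7,x-6:x+7].astype(float);m=np.where(w>np.percentile(w,85),w-np.percentile(w,50),0);yy,xx=np.mgrid[-6:7,-6:7]
    q=(x+(m*xx).sum()/m.sum(),y+(m*yy).sum()/m.sum());print(np.round(q,1),np.round(ray(*q,.010,K,W),4))
hsv=cv2.cvtColor(im,cv2.COLOR_RGB2HSV);red=(hsv[...,1]>150)&((hsv[...,0]<8)|(hsv[...,0]>172))&(hsv[...,2]>60)
rect(red&(v<67)&(u<360),'tabL')
f=np.load('t3.npz');im,d,K,W=[f[k] for k in('im','d','K','W')];P=cloud(d,K,W);z=P[...,2]
u,v=np.meshgrid(np.arange(640),np.arange(400));c=(u>330)&(u<450)&(v>170)&(v<250)
rect(c&(z>.175)&(z<.24),'top shoulders')
E
```

```text
shoulder 718 [ 0.4941 -0.0724] [0.031 0.01 ] 86.7 [ 0.4884 -0.0884  0.2055] [ 0.4995 -0.0565  0.2349]
footfaces 38 [ 0.4949 -0.0569] [0.001 0.01 ] 84.4 [ 0.4901 -0.0579  0.1876] [ 0.4997 -0.0563  0.2049]
cardtop 2871 [ 0.4898 -0.1187] [0.064 0.022] 76.5 [ 0.4818 -0.1519  0.2602] [ 0.5039 -0.0867  0.31  ]
130 [[0.4967, -0.0339, 0.4278], [0.4967, -0.0339, 0.4278]]
136 [[0.4908, -0.0563, 0.2041], [0.4997, -0.0579, 0.1944]]
142 [[0.4904, -0.0582, 0.2246], [0.4991, -0.0587, 0.2244]]
148 [[0.4901, -0.0624, 0.2228], [0.4989, -0.0628, 0.2238]]
154 [[0.4899, -0.0662, 0.2243], [0.4987, -0.067, 0.2231]]
160 [[0.4895, -0.0707, 0.2218], [0.4984, -0.071, 0.2233]]
166 [[0.4893, -0.0745, 0.224], [0.4982, -0.075, 0.2242]]
172 [[0.489, -0.0787, 0.2239], [0.498, -0.0794, 0.2233]]
178 [[0.4887, -0.0833, 0.2226], [0.4977, -0.0835, 0.2238]]
base 5216 [ 0.5068 -0.1139] [0.204 0.1  ] 86.5 [ 0.4509 -0.2182  0.0056] [ 0.5618 -0.0091  0.012 ]
hous 840 [ 0.509  -0.1069] [0.166 0.031] 88.3 [ 0.4944 -0.1899  0.0401] [ 0.5264 -0.0236  0.0469]
posts 167 [ 0.5127 -0.0783] [0.13  0.023] 86.9 [ 0.5006 -0.1438  0.098 ] [ 0.5232 -0.0131  0.1085]
[300.2  94.1] [ 0.4727 -0.021   0.01  ]
[361.3  94. ] [ 0.5526 -0.0259  0.01  ]
[304.6 224.9] [ 0.4644 -0.2056  0.01  ]
[356.  223.6] [ 0.5411 -0.2081  0.01  ]
tabL 404 [0.5207 0.0106] [0.025 0.038] 86.4 [ 5.015e-01 -1.500e-03  3.000e-04] [0.5402 0.0241 0.1274]
top shoulders 101 [ 0.492  -0.0798] [0.045 0.01 ] 86.4 [ 0.486  -0.1021  0.1841] [ 0.4969 -0.0569  0.2392]
```

Request:
drive_tool:
  moves: [0.14,0.38,0,0,0,0.14,0.38,0.4,0,0,0.14,0.38,1,0,0,0.14,0.38,1.6,0,0,0.14,0.38,1.75,0,0]

```text
time_s: 7.3
tool_pos: [0.5057, -0.1108, 0.192]
tool_rot: [-179.7, -0.1, 86.7]
force: [0.1, -0.2, -2.3]
grip_width: 0.01
grasp_force: 30.0
```

Request:
drive_tool:
  moves: [0,0,0,0,0,0,0,0,0,0]

```text
time_s: 7.55
tool_pos: [0.5079, -0.112, 0.1955]
tool_rot: [179.9, 0.0, 86.7]
force: [0.2, -1.0, -3.1]
grip_width: 0.0098
grasp_force: 30.0
```

```bash
python3 - <<'E'
from h import *
o=env.get_obs();print(o['tool_pos'],o['tool_rot'],o['force'],o['time_s'])
im,d,K,W=shot('wrist');a=im[20:300,200:460];save('w4',cv2.resize(a,None,fx=2,fy=2))
P=cloud(d,K,W);z=P[...,2];u,v=np.meshgrid(np.arange(640),np.arange(400))
def rect(m,l):
    p=P[m&(d>0)]
    if len(p)<5: print(l,len(p));return
    r=cv2.minAreaRect(p[:,:2].astype(np.float32));print(l,len(p),np.round(r[0],4),np.round(r[1],3),round(r[2],1),np.round(p.min(0),4),np.round(p.max(0),4))
c=(u>290)&(u<350)&(v>60)&(v<345)
rect(c&(z>.142)&(z<.16),'shoulder');rect(c&(z>.185)&(z<.24),'cardtop')
rect((u>270)&(u<380)&(v>50)&(v<240)&(z>.005)&(z<.012),'base');rect((u>270)&(u<380)&(v>50)&(v<260)&(z>.04)&(z<.047),'hous')
rect((u>270)&(u<380)&(v>50)&(v<260)&(z>.1)&(z<.109),'posts')
E
```

```text
[ 0.50791397 -0.11196451  0.19545527] [1.79913168e+02 2.48133644e-02 8.66528048e+01] [ 0.17381337 -0.9508798  -3.07612751] 7.55
shoulder 667 [ 0.5109 -0.0655] [0.031 0.009] 86.5 [ 0.5055 -0.081   0.1428] [ 0.5164 -0.0501  0.16  ]
cardtop 3496 [ 0.5055 -0.1119] [0.064 0.028] 73.9 [ 0.4947 -0.1451  0.1853] [ 0.5231 -0.0803  0.24  ]
base 6187 [ 0.5075 -0.102 ] [0.182 0.1  ] 86.5 [ 0.4525 -0.1953  0.0052] [ 0.563  -0.0088  0.012 ]
hous 1127 [ 0.5079 -0.0968] [0.147 0.033] 86.4 [ 0.4882 -0.1693  0.0403] [ 0.5269 -0.0231  0.047 ]
posts 408 [ 0.5096 -0.0744] [0.137 0.03 ] 86.4 [ 0.4906 -0.1436  0.1   ] [ 0.5238 -0.0062  0.109 ]
```

View pics/w4.png

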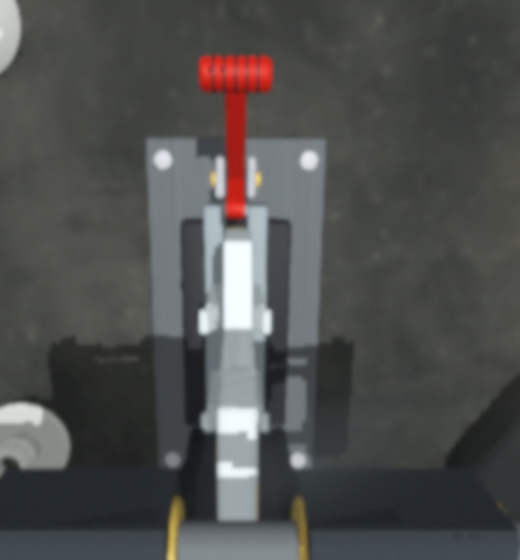

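The card is centred over the slot between the posts at (205,318)/(265,318) and (205,420)/(265,420). The left lever is clear of it at (235,72). I need to correct by about 1–2 mm and then lower.

Request:
drive_tool:
  moves: [-0.04,-0.025,0,0,0,-0.04,-0.025,0.15,0,0,-0.04,-0.025,0.3,0,0,-0.04,-0.025,0.45,0,0,-0.04,-0.025,0.6,0,0]

```text
time_s: 8.22
tool_pos: [0.506, -0.1136, 0.1699]
tool_rot: [-180.0, -0.0, 86.6]
force: [-0.4, -0.7, -2.9]
grip_width: 0.0102
grasp_force: 30.0
```

Request:
drive_tool:
  moves: [0,0,0.2,0,0,0,0,0.4,0,0,0,0,0.6,0,0,0,0,0.8,0,0,0,0,0.9,0,0]

```text
time_s: 8.85
tool_pos: [0.5059, -0.1136, 0.1339]
tool_rot: [-180.0, -0.0, 86.6]
force: [0.7, -0.5, -2.4]
grip_width: 0.0099
grasp_force: 30.0
```

Request:
drive_tool:
  moves: [0,0,0.1,0,0,0,0,0.2,0,0,0,0,0.3,0,0,0,0,0.4,0,0,0,0,0.45,0,0]

```text
time_s: 9.48
tool_pos: [0.506, -0.1136, 0.1162]
tool_rot: [-180.0, -0.0, 86.6]
force: [-0.6, 0.2, -3.2]
grip_width: 0.0099
grasp_force: 30.0
```

Request:
drive_tool:
  moves: [0,0,0.04,0,0,0,0,0.08,0,0,0,0,0.1,0,0,0,0,0.1,0,0]

```text
time_s: 9.98
tool_pos: [0.5062, -0.1137, 0.1125]
tool_rot: [-180.0, 0.0, 86.6]
force: [0.2, 0.1, -3.2]
grip_width: 0.0096
grasp_force: 30.0
```

Request:
drive_tool:
  moves: [0,0,0.02,0,0,0,0,0.03,0,0,0,0,0.03,0,0]

```text
time_s: 10.35
tool_pos: [0.5066, -0.1133, 0.1121]
tool_rot: [180.0, 0.0, 86.6]
force: [-1.6, 2.0, 5.0]
grip_width: 0.0096
grasp_force: 30.0
```

Request:
drive_tool:
  moves: [0,0,0.02,0,0,0,0,0.02,0,0]

```text
time_s: 10.6
tool_pos: [0.5069, -0.1131, 0.1118]
tool_rot: [179.9, 0.0, 86.6]
force: [-2.5, 2.9, 8.8]
grip_width: 0.01
grasp_force: 30.0
```

Request:
drive_tool:
  moves: [0,0,-0.03,0,0,0,0,-0.03,0,40,0,0,-0.03,0,40,0,0,-0.03,0,40,0,0,-0.03,0,40]

```text
time_s: 11.22
tool_pos: [0.5061, -0.1137, 0.1116]
tool_rot: [-180.0, 0.0, 86.6]
force: [0.1, -0.1, 0.1]
grip_width: 0.0377
grasp_force: 0.0
```

Request:
drive_tool:
  moves: [0,0,-0.3,0,40,0,0,-1,0,40,0,0,-2,0,40,0,0,-3,0,40,0,0,-4,0,40]

```text
time_s: 11.85
tool_pos: [0.5062, -0.1135, 0.2741]
tool_rot: [179.9, 0.0, 86.6]
force: [0.3, -0.1, 0.4]
grip_width: 0.04
grasp_force: 0.0
```

```bash
python3 - <<'E'
from h import *
o=env.get_obs();print(o['tool_pos'],o['tool_rot'],o['force'],o['time_s'])
im,d,K,W=shot('wrist');save('w5',im);np.savez('w5',im=im,d=d,K=K,W=W)
P=cloud(d,K,W);z=P[...,2];u,v=np.meshgrid(np.arange(640),np.arange(400))
def rect(m,l):
    p=P[m&(d>0)]
    if len(p)<5: print(l,len(p));return
    r=cv2.minAreaRect(p[:,:2].astype(np.float32));print(l,len(p),np.round(r[0],4),np.round(r[1],3),round(r[2],1),np.round(np.median(p,0),4),np.round(p.min(0),4),np.round(p.max(0),4))
near=(np.abs(P[...,0]-.507)<.03)&(np.abs(P[...,1]+.114)<.055)
rect(near&(z>.13)&(z<.16),'cardtop')
rect((np.abs(P[...,0]-.507)<.012)&(np.abs(P[...,1]+.06)<.02)&(z>.055)&(z<.08),'shoulderL')
hsv=cv2.cvtColor(im,cv2.COLOR_RGB2HSV);red=(hsv[...,1]>150)&((hsv[...,0]<8)|(hsv[...,0]>172))&(hsv[...,2]>60)
rect(red&(v<200)&(P[...,0]<.56)&(z>.105)&(P[...,0]>.47),'tabL')
E
```

```text
[ 0.50621695 -0.11349619  0.27407772] [1.79929829e+02 3.64508848e-02 8.66443473e+01] [ 0.2934697 -0.0662095  0.3858677] 11.85
cardtop 617 [ 0.5065 -0.1132] [0.064 0.009] 86.7 [ 0.5067 -0.1111  0.1428] [ 0.5    -0.145   0.1301] [ 0.513  -0.0814  0.1451]
shoulderL 201 [ 0.5103 -0.0597] [0.041 0.011] 81.8 [ 0.5095 -0.0652  0.0707] [ 0.5044 -0.0798  0.0666] [ 0.5186 -0.0404  0.0732]
tabL 431 [0.5138 0.    ] [0.021 0.025] 86.4 [0.514  0.0033 0.1238] [ 0.5012 -0.0103  0.1051] [0.5268 0.011  0.1269]
```

View pics/w5.png

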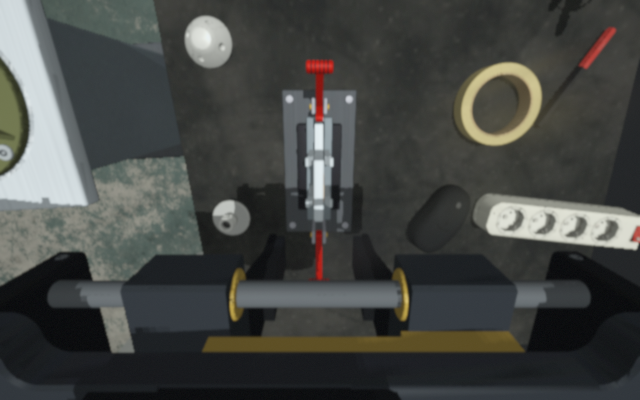

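The card stands upright and free at (319,125–205), top z ≈ 0.143, so it rests on the contacts. Both levers are still open, the left at (320,67) and the right at (320,255). Next I go to the outside of the left tab.

Request:
drive_tool:
  moves: [1.4,0,0,0,0,2.8,0,0,0,0,3.9,0,0,0,0,3.9,0,1.2,0,0,3.9,0,2.4,0,0]
  squeeze: 10

```text
time_s: 12.52
tool_pos: [0.5161, 0.0429, 0.1759]
tool_rot: [179.8, 0.0, 86.7]
force: [-0.1, 0.3, -0.5]
grip_width: 0.0026
grasp_force: 0.0
```

Request:
drive_tool:
  moves: [0,0,0.8,0,0,0,0,1.55,0,0,0,0,1.6,0,0,0,0,1.6,0,0]

```text
time_s: 13.02
tool_pos: [0.5161, 0.0423, 0.113]
tool_rot: [179.9, -0.0, 86.6]
force: [-1.0, -1.3, 0.3]
grip_width: 0.0007
grasp_force: 0.0
```

```bash
cat > st.py <<'E'
from h import *
o=env.get_obs();p=o['tool_pos']-np.array([.5067,-.114,0]);yh=np.array([.0616,.998,0])
print('s',round(p@yh,4),'x',round(p@np.array([.998,-.0616,0]),4),'z',round(p[2],4),'F',np.round(o['force'],1),'Fs',round(o['force']@yh,1),'t',o['time_s'],o['grip_width'],o['tool_rot'])
E
python3 st.py; python3 - <<'E'
from h import *
im,d,K,W=shot('scene');save('s6',cv2.resize(im[180:265,310:450],None,fx=5,fy=5,interpolation=cv2.INTER_CUBIC))
E
```

```text
s 0.1565 x -0.0002 z 0.113 F [-1.  -1.3  0.3] Fs -1.4 t 13.025 0.0006996866743224253 [ 1.79908667e+02 -7.56754004e-03  8.66348203e+01]
```

View pics/s6.png

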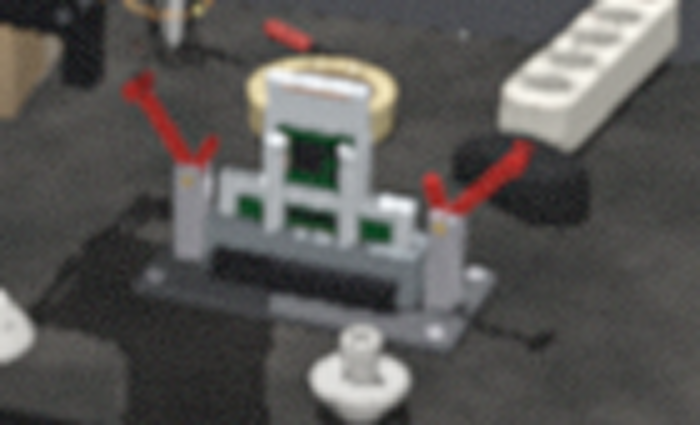

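The scene crop shows the card upright in the rack at (320,150) between the open levers, whose tabs are at (137,85) and (520,155). The finger is at the far left (85,50), outside the left tab.

Request:
drive_tool:
  moves: [-0.3,0,0,0,0,-0.57,0,0,0,0,-0.77,0,-0.08,0,0,-0.98,0,-0.15,0,0,-1.18,0,-0.21,0,0]

```text
time_s: 13.7
tool_pos: [0.5126, -0.0058, 0.1205]
tool_rot: [180.0, 0.0, 86.6]
force: [0.0, 0.9, -0.4]
grip_width: 0.0003
grasp_force: 0.5
```

Request:
drive_tool:
  moves: [-0.15,0,-0.03,0,0,-0.25,0,-0.04,0,0,-0.25,0,-0.04,0,0]

```text
time_s: 14.08
tool_pos: [0.5117, -0.0156, 0.1215]
tool_rot: [-180.0, 0.0, 86.6]
force: [-0.3, -0.6, -1.4]
grip_width: 0.0005
grasp_force: 0.0
```

```bash
python3 st.py
```

```text
s 0.0985 x -0.0011 z 0.1215 F [-0.3 -0.6 -1.4] Fs -0.6 t 14.075 0.0005028969472582233 [-1.79969327e+02  2.93865433e-02  8.65976265e+01]
```

Request:
drive_tool:
  moves: [-0.08,0,0,0,0,-0.16,0,0,0,0,-0.16,0,0,0,0]

```text
time_s: 14.45
tool_pos: [0.5115, -0.0204, 0.1217]
tool_rot: [-180.0, -0.1, 86.7]
force: [-0.5, 3.7, 1.3]
grip_width: 0.0003
grasp_force: 1.9
```

Request:
drive_tool:
  moves: [-0.05,0,0,0,0,-0.1,0,0,0,0,-0.1,0,0,0,0]

```text
time_s: 14.82
tool_pos: [0.5113, -0.0232, 0.1218]
tool_rot: [-180.0, -0.1, 86.7]
force: [-1.0, 6.5, 1.9]
grip_width: 0.0003
grasp_force: 3.2
```

```bash
python3 st.py;  python3 - <<'E'
from h import *
im,d,K,W=shot('scene');save('s7',cv2.resize(im[180:265,310:450],None,fx=5,fy=5,interpolation=cv2.INTER_CUBIC))
E
```

```text
s 0.0909 x -0.001 z 0.1218 F [-1.   6.5  1.9] Fs 6.4 t 14.825 0.00034486610163891277 [-1.79982427e+02 -1.41514211e-01  8.67157896e+01]
```

View pics/s7.png

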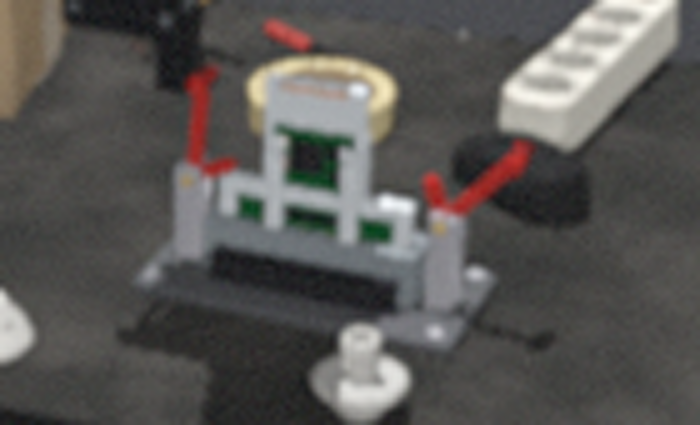

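The left lever is now nearly upright with its tab at (202,80), pushed by the finger. Its nose meets the card's shoulder at (222,165), and I read about 6 N.

Request:
drive_tool:
  moves: [-0.06,0,0,0,0,-0.12,0,0,0,0,-0.18,0,0,0,0,-0.24,0,0,0,0,-0.24,0,0,0,0]

```text
time_s: 15.5
tool_pos: [0.5106, -0.0325, 0.1213]
tool_rot: [-180.0, -0.2, 86.7]
force: [0.8, 7.2, -0.8]
grip_width: 0.0002
grasp_force: 3.5
```

Request:
drive_tool:
  moves: [-0.05,0,0.01,0,0,-0.1,0,0.02,0,0,-0.1,0,0.02,0,0]

```text
time_s: 15.88
tool_pos: [0.5104, -0.0365, 0.1205]
tool_rot: [-180.0, -0.2, 86.7]
force: [0.7, 7.6, -1.4]
grip_width: 0.0003
grasp_force: 3.4
```

```bash
python3 st.py
```

```text
s 0.0776 x -0.0011 z 0.1205 F [ 0.7  7.6 -1.4] Fs 7.7 t 15.875 0.000265847487771652 [-1.79969369e+02 -1.76720597e-01  8.67271749e+01]
```

Request:
drive_tool:
  moves: [0.5,0,0,0,0,0.7,0,-0.9,0,0,0.7,0,-1.9,0,0,-0.7,0,-1.9,0,0,-2.1,0,-1.9,0,0]

```text
time_s: 16.5
tool_pos: [0.5058, -0.1252, 0.1978]
tool_rot: [179.9, 0.2, 86.7]
force: [0.6, -0.9, 0.0]
grip_width: 0.0005
grasp_force: 0.0
```

Request:
drive_tool:
  moves: [-1.4,0,0,0,0,-2.8,0,0,0,0,-3.8,0,0,0,0,-3.8,0,1,0,0,-3.8,0,2.1,0,0]

```text
time_s: 17.12
tool_pos: [0.4964, -0.2771, 0.1123]
tool_rot: [179.9, 0.2, 86.5]
force: [0.0, -0.6, -0.7]
grip_width: 0.0009
grasp_force: 0.0
```

Request:
drive_tool:
  moves: [0,0,0,0,0,0,0,0,0,0]

```text
time_s: 17.38
tool_pos: [0.4974, -0.2753, 0.1144]
tool_rot: [179.9, 0.1, 86.6]
force: [-0.2, -0.1, 1.5]
grip_width: 0.0002
grasp_force: 0.0
```

```bash
python3 st.py
```

```text
s -0.1616 x 0.0007 z 0.1144 F [-0.2 -0.1  1.5] Fs -0.1 t 17.375 0.00017422667257882448 [1.79918329e+02 8.19727086e-02 8.66299062e+01]
```

Request:
drive_tool:
  moves: [0.3,0,0.05,0,0,0.6,0,0.03,0,0,0.85,0,-0.06,0,0,1.1,0,-0.12,0,0,1.3,0,-0.17,0,0]

```text
time_s: 18.0
tool_pos: [0.4999, -0.2215, 0.12]
tool_rot: [180.0, -0.0, 86.7]
force: [0.1, -1.7, -1.0]
grip_width: 0.0004
grasp_force: 0.4
```

Request:
drive_tool:
  moves: [0.15,0,-0.02,0,0,0.3,0,-0.03,0,0,0.4,0,-0.03,0,0,0.5,0,-0.03,0,0,0.5,0,-0.03,0,0]

```text
time_s: 18.62
tool_pos: [0.5007, -0.2056, 0.121]
tool_rot: [180.0, 0.2, 86.5]
force: [0.6, -7.2, -0.4]
grip_width: 0.0005
grasp_force: 3.2
```

```bash
python3 st.py
```

```text
s -0.0918 x -0.0003 z 0.121 F [ 0.6 -7.2 -0.4] Fs -7.2 t 18.625 0.0005396015214175148 [179.95652891   0.21508952  86.51609138]
```

Request:
drive_tool:
  moves: [0.06,0,0,0,0,0.12,0,0,0,0,0.18,0,0,0,0,0.24,0,0,0,0,0.24,0,0,0,0]

```text
time_s: 19.25
tool_pos: [0.5011, -0.1968, 0.1203]
tool_rot: [180.0, 0.2, 86.5]
force: [1.9, -9.4, -5.0]
grip_width: 0.0005
grasp_force: 4.1
```

Request:
drive_tool:
  moves: [0.06,0,0.01,0,0,0.12,0,0.02,0,0,0.18,0,0.03,0,0,0.18,0,0.03,0,0]

```text
time_s: 19.75
tool_pos: [0.5014, -0.191, 0.119]
tool_rot: [179.9, 0.3, 86.4]
force: [2.3, -10.9, -6.4]
grip_width: 0.0003
grasp_force: 5.3
```

Request:
drive_tool:
  moves: [0.05,0,0.01,0,0,0.1,0,0.03,0,0,0.15,0,0.04,0,0,0.15,0,0.04,0,0]

```text
time_s: 20.25
tool_pos: [0.5016, -0.1887, 0.1183]
tool_rot: [179.9, 0.6, 86.3]
force: [0.9, -16.5, -3.0]
grip_width: -0.0001
grasp_force: 8.3
```

```bash
python3 st.py
```

```text
s -0.0749 x -0.0005 z 0.1183 F [  0.9 -16.5  -3. ] Fs -16.4 t 20.25 -6.669844046632847e-05 [179.88766021   0.61358493  86.31035724]
```

Request:
drive_tool:
  moves: [-0.5,0,0,0,0,-0.7,0,-0.9,0,0,-0.7,0,-1.9,0,0,0.7,0,-1.9,0,0,2.1,0,-1.9,0,0]

```text
time_s: 20.88
tool_pos: [0.5072, -0.0945, 0.1944]
tool_rot: [180.0, -0.1, 86.5]
force: [0.9, 0.3, -0.1]
grip_width: 0.0007
grasp_force: 0.0
```

Request:
drive_tool:
  moves: [1.3,0,0,0,0,2.2,0,0,0,0,2.2,0,0.9,0,0,2.2,0,1.85,0,0,2.2,0,1.85,0,0]

```text
time_s: 21.5
tool_pos: [0.5095, -0.0075, 0.1174]
tool_rot: [-179.6, -0.1, 86.7]
force: [-0.4, 0.0, 0.0]
grip_width: 0.0008
grasp_force: 0.0
```

Request:
drive_tool:
  moves: [-0.2,0,0,0,0,-0.4,0,0,0,0,-0.5,0,0,0,0,-0.5,0,0,0,0]

```text
time_s: 22.0
tool_pos: [0.5115, -0.0289, 0.1207]
tool_rot: [179.9, 0.0, 86.6]
force: [0.5, -0.9, 0.1]
grip_width: 0.0005
grasp_force: 0.0
```

```bash
python3 st.py
```

```text
s 0.0852 x -0.0005 z 0.1207 F [ 0.5 -0.9  0.1] Fs -0.9 t 22.0 0.000531572453074411 [1.79949678e+02 2.56972775e-02 8.65571097e+01]
```

Request:
drive_tool:
  moves: [-0.07,0,0,0,0,-0.14,0,0,0,0,-0.21,0,0.01,0,0,-0.28,0,0.02,0,0,-0.28,0,0.02,0,0]

```text
time_s: 22.62
tool_pos: [0.5107, -0.0372, 0.1194]
tool_rot: [180.0, -0.2, 86.7]
force: [0.6, 5.2, 1.4]
grip_width: 0.0004
grasp_force: 2.7
```

Request:
drive_tool:
  moves: [-0.05,0,0.01,0,0,-0.1,0,0.02,0,0,-0.15,0,0.03,0,0,-0.15,0,0.03,0,0]

```text
time_s: 23.12
tool_pos: [0.5105, -0.0408, 0.1186]
tool_rot: [180.0, -0.3, 86.8]
force: [-1.0, 9.5, 2.8]
grip_width: 0.0004
grasp_force: 4.8
```

Request:
drive_tool:
  moves: [-0.04,0,0.01,0,0,-0.08,0,0.02,0,0,-0.1,0,0.02,0,0,-0.1,0,0.02,0,0]

```text
time_s: 23.62
tool_pos: [0.5105, -0.0423, 0.1182]
tool_rot: [180.0, -0.5, 86.9]
force: [-1.1, 12.9, 6.1]
grip_width: 0.0006
grasp_force: 7.0
```

```bash
python3 st.py
```

```text
s 0.0718 x -0.0006 z 0.1182 F [-1.1 12.9  6.1] Fs 12.8 t 23.625 0.0005968575816968937 [179.98744492  -0.46885303  86.88506736]
```

Request:
drive_tool:
  moves: [-0.04,0,0.01,0,0,-0.08,0,0.02,0,0,-0.1,0,0.02,0,0,-0.1,0,0.02,0,0]

```text
time_s: 24.12
tool_pos: [0.5104, -0.0439, 0.1177]
tool_rot: [180.0, -0.6, 87.0]
force: [-1.2, 17.8, 7.7]
grip_width: 0.0003
grasp_force: 9.2
```

Request:
drive_tool:
  moves: [0,0,0,0,0,0,0,0,0,0]

```text
time_s: 24.38
tool_pos: [0.5104, -0.0439, 0.1177]
tool_rot: [180.0, -0.6, 87.0]
force: [-2.1, 18.5, 7.9]
grip_width: 0.0007
grasp_force: 9.2
```

```bash
python3 st.py
```

```text
s 0.0702 x -0.0006 z 0.1177 F [-2.1 18.5  7.9] Fs 18.3 t 24.375 0.0006758392967932958 [179.9890086   -0.62187584  86.96785215]
```

Request:
drive_tool:
  moves: [0.5,0,0,0,0,0.8,0,-0.9,0,0,0.8,0,-1.9,0,0,-0.6,0,-1.9,0,0,-2,0,-1.9,0,0]

```text
time_s: 25.0
tool_pos: [0.5052, -0.1349, 0.1934]
tool_rot: [179.9, 0.1, 86.7]
force: [1.3, -1.2, -0.4]
grip_width: 0.0003
grasp_force: 0.0
```

Request:
drive_tool:
  moves: [-1.3,0,0,0,0,-2.1,0,0,0,0,-2.1,0,0.9,0,0,-2.1,0,1.85,0,0,-2.1,0,1.85,0,0]

```text
time_s: 25.62
tool_pos: [0.4974, -0.2168, 0.1158]
tool_rot: [-179.6, -0.1, 86.6]
force: [-0.3, -0.4, 0.6]
grip_width: 0.0004
grasp_force: 0.0
```

Request:
drive_tool:
  moves: [0.2,0,0,0,0,0.4,0,0,0,0,0.5,0,0,0,0,0.5,0,0,0,0]

```text
time_s: 26.12
tool_pos: [0.5017, -0.1966, 0.1193]
tool_rot: [179.9, 0.0, 86.7]
force: [-0.2, 0.2, -0.0]
grip_width: 0.0009
grasp_force: 0.0
```

```bash
python3 st.py
```

```text
s -0.0828 x 0.0001 z 0.1193 F [-0.2  0.2 -0. ] Fs 0.2 t 26.125 0.0009337480903627592 [1.79944028e+02 4.86235227e-02 8.66977175e+01]
```

Request:
drive_tool:
  moves: [0.07,0,0.01,0,0,0.14,0,0.02,0,0,0.21,0,0.03,0,0,0.28,0,0.04,0,0,0.28,0,0.04,0,0]

```text
time_s: 26.75
tool_pos: [0.5017, -0.1902, 0.1175]
tool_rot: [179.9, 0.3, 86.5]
force: [-0.6, -8.8, 0.6]
grip_width: 0.0002
grasp_force: 4.2
```

Request:
drive_tool:
  moves: [0.05,0,0.01,0,0,0.1,0,0.02,0,0,0.1,0,0.02,0,0]

```text
time_s: 27.12
tool_pos: [0.5017, -0.1892, 0.1172]
tool_rot: [179.9, 0.5, 86.4]
force: [-1.3, -13.7, 2.0]
grip_width: 0.0006
grasp_force: 6.7
```

Request:
drive_tool:
  moves: [0.05,0,0.01,0,0,0.1,0,0.02,0,0,0.1,0,0.02,0,0]

```text
time_s: 27.5
tool_pos: [0.5018, -0.1879, 0.1169]
tool_rot: [179.9, 0.7, 86.3]
force: [-1.9, -17.9, 3.3]
grip_width: 0.0008
grasp_force: 8.8
```

```bash
python3 st.py
```

```text
s -0.074 x -0.0003 z 0.1169 F [ -1.9 -17.9   3.3] Fs -18.0 t 27.5 0.0007500612406310487 [179.86238392   0.73352232  86.28582269]
```

Request:
drive_tool:
  moves: [-0.5,0,0,0,0,-0.8,0,-0.9,0,0,-0.8,0,-2.1,0,0,-0.8,0,-3.3,0,0,0.3,0,-4.2,0,0]

```text
time_s: 28.12
tool_pos: [0.5029, -0.1685, 0.2847]
tool_rot: [180.0, -0.0, 86.3]
force: [0.4, -0.3, 0.6]
grip_width: 0.0003
grasp_force: 0.0
```

Request:
drive_tool:
  moves: [0.8,0,0,0,0,1.5,0,0,0,0,1.5,0,0,0,0,1.5,0,0,0,0]

```text
time_s: 28.62
tool_pos: [0.5064, -0.1068, 0.2829]
tool_rot: [-180.0, -0.0, 86.6]
force: [-0.2, -0.8, 0.2]
grip_width: 0.0003
grasp_force: 0.0
```

```bash
python3 st.py; python3 - <<'E'
from h import *
def geom(im,d,K,W,l):
    P=cloud(d,K,W);z=P[...,2];c=np.array([.5067,-.114,0]);Q=P-c;s=Q@np.array([.0616,.998,0]);x=Q@np.array([.998,-.0616,0])
    hsv=cv2.cvtColor(im,cv2.COLOR_RGB2HSV);red=(hsv[...,1]>150)&((hsv[...,0]<8)|(hsv[...,0]>172))&(hsv[...,2]>60)
    m=(abs(x)<.008)&(abs(s)<.034)&(z>.122)&(z<.155)&(d>0)&~red
    a=np.polyfit(s[m],z[m],1);print(l,'cardtop n',m.sum(),'med z',np.median(z[m]),'slope mm/m',a[0]*1000, 's range',s[m].min(),s[m].max())
    for q in(1,-1):
        m=red&(abs(x)<.02)&(q*s>.03)&(z>.105)&(z<.14)&(d>0)
        if m.sum()>3: print('  tab',q,m.sum(),'s',np.round(np.percentile(s[m],[2,50,98]),4),'z',np.round(np.percentile(z[m],[50,98]),4))
        for lo in(.038,.05):
            m=(abs(x)<.005)&(q*s>lo)&(q*s<lo+.01)&(z>.04)&(z<.085)&(d>0)&~red
            if m.sum(): print('  shoulder',q,lo,m.sum(),np.round(np.median(z[m]),4))
f=np.load('w5.npz');geom(*[f[k] for k in('im','d','K','W')],'before')
f=np.load('t3.npz')
geom(*shot('wrist'),'now wrist');geom(*shot('top'),'now top')
im=shot('scene')[0];save('s8',cv2.resize(im[180:265,310:450],None,fx=5,fy=5,interpolation=cv2.INTER_CUBIC))
E
```

```text
s 0.0072 x -0.0008 z 0.2829 F [-0.2 -0.8  0.2] Fs -0.8 t 28.625 0.0003177911497708936 [-1.79956831e+02 -3.13425076e-03  8.66018692e+01]
before cardtop n 632 med z 0.14273154105041908 slope mm/m -45.00922255251355 s range -0.03099895580116967 0.03264343083224307
  tab 1 431 s [0.1057 0.1172 0.1245] z [0.1238 0.1263]
  shoulder 1 0.038 72 0.0707
  shoulder 1 0.05 64 0.0706
  tab -1 71 s [-0.1195 -0.1157 -0.1108] z [0.1113 0.1177]
now wrist cardtop n 535 med z 0.13667900778167003 slope mm/m -28.309746844080674 s range -0.031248181309758358 0.03287772288183676
  tab 1 294 s [0.0567 0.063  0.0724] z [0.1328 0.1351]
  shoulder 1 0.038 56 0.0648
  shoulder -1 0.05 9 0.0726
now top cardtop n 57 med z 0.13341418474857059 slope mm/m 63.12946023031073 s range -0.01909530814484304 0.03149432409496537
  tab 1 50 s [0.0557 0.0628 0.0705] z [0.13   0.1333]
  shoulder 1 0.038 9 0.0613
```

View pics/s8.png

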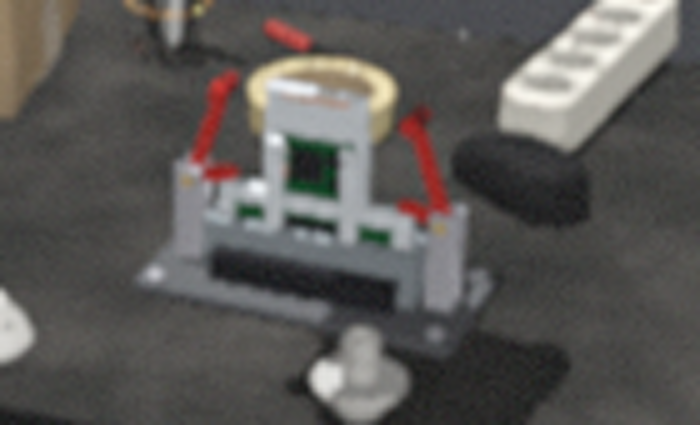

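Both levers lean inward symmetrically at (225,85) and (415,120), and the card has sunk level by about 6 mm. I'll re-press the left lever to confirm that stop.

Request:
drive_tool:
  moves: [1.3,0,0,0,0,2.45,0,0.2,0,0,2.45,0,1.6,0,0,2.45,0,3,0,0,2.45,0,4.1,0,0]

```text
time_s: 29.4
tool_pos: [0.5116, -0.0092, 0.1171]
tool_rot: [-179.9, 0.0, 86.5]
force: [0.6, -1.1, 1.1]
grip_width: 0.0003
grasp_force: 0.0
```

Request:
drive_tool:
  moves: [-0.2,0,0,0,0,-0.4,0,0,0,0,-0.6,0,0,0,0,-0.7,0,0.03,0,0,-0.7,0,0.03,0,0]

```text
time_s: 30.02
tool_pos: [0.5112, -0.0366, 0.1189]
tool_rot: [179.9, 0.0, 86.6]
force: [-0.2, -0.1, -0.1]
grip_width: 0.0006
grasp_force: 0.0
```

```bash
python3 st.py
```

```text
s 0.0775 x -0.0003 z 0.1189 F [-0.2 -0.1 -0.1] Fs -0.1 t 30.025 0.0006478796570123773 [1.79925203e+02 2.60161547e-02 8.65853099e+01]
```

Request:
drive_tool:
  moves: [-0.07,0,0.01,0,0,-0.14,0,0.02,0,0,-0.21,0,0.02,0,0,-0.21,0,0.02,0,0]

```text
time_s: 30.52
tool_pos: [0.5107, -0.0413, 0.1175]
tool_rot: [180.0, -0.2, 86.8]
force: [1.0, 7.9, 1.0]
grip_width: 0.0007
grasp_force: 3.6
```

Request:
drive_tool:
  moves: [-0.05,0,0,0,0,-0.1,0,0.01,0,0,-0.1,0,0.01,0,0]

```text
time_s: 30.9
tool_pos: [0.5106, -0.0427, 0.1172]
tool_rot: [180.0, -0.4, 86.8]
force: [0.3, 11.8, 2.1]
grip_width: 0.0005
grasp_force: 5.8
```

Request:
drive_tool:
  moves: [-0.05,0,0,0,0,-0.1,0,0.01,0,0,-0.1,0,0.01,0,0]

```text
time_s: 31.28
tool_pos: [0.5106, -0.0436, 0.117]
tool_rot: [180.0, -0.6, 86.9]
force: [1.3, 17.1, 3.0]
grip_width: 0.0002
grasp_force: 8.4
```

```bash
python3 st.py
```

```text
s 0.0705 x -0.0005 z 0.117 F [ 1.3 17.1  3. ] Fs 17.2 t 31.275 0.00018353102540971281 [179.96334184  -0.61776073  86.94889318]
```

The left lever gives the same force at the same place, with a steep rise, so it is at its firm stop. I'll retreat and hand in.

Request:
drive_tool:
  moves: [0.5,0,0,0,0,0.9,0,-0.5,0,0,0.9,0,-1.7,0,0,0.9,0,-2.9,0,0,0.9,0,-4,0,0]

```text
time_s: 31.9
tool_pos: [0.5116, -0.0173, 0.278]
tool_rot: [180.0, 0.1, 86.6]
force: [0.4, -0.2, 0.6]
grip_width: 0.0004
grasp_force: 0.0
```

Request:
drive_tool:
  moves: [0,0,0,0,0,0,0,0,0,0]

```text
time_s: 32.15
tool_pos: [0.5114, -0.0172, 0.2757]
tool_rot: [-179.9, 0.0, 86.6]
force: [0.6, 0.8, -0.4]
grip_width: 0.0002
grasp_force: 0.0
```

```bash
python3 st.py; python3 -c "
from cell import env
print(env.sign_off())"
```

```text
s 0.0969 x -0.0013 z 0.2757 F [ 0.6  0.8 -0.4] Fs 0.8 t 32.15 0.0002202594524100473 [-1.79925368e+02  4.63231923e-02  8.66066120e+01]
the job is handed in; nothing more can be done
None
```

The card stands in the rack, and the two levers, pressed in turn with about 20 N at most, drove it about 6 mm down to what felt like a firm stop at both ends; the job was handed in at 32 s with the arm clear, and no verdict came back.

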